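# Read a coffee sample on the roast colour meter

## Task

Take the tall sample tube out of the wooden rack and lower it, without dropping it, all the way down into the well of the grey colour meter and let go of it. Then, with the fingers, press the meter's spring-loaded read key half way down its 22 mm stroke (11 mm) and keep it there for at least three seconds, never bottoming it, which would cancel the reading. Finish while still holding the key half way down; leave the key alone until the tube is in, and leave the two short tubes, the mug and the spoon where they are.

Things in the scene. Friction and masses are not known exactly. Their poses are not given: they have to be found in the camera images.
- tall_tube: The sample tube: sealed amber glass cylinder with an aluminium cap of the same width, 22 mm diameter, 130 mm tall (the two others are 100 mm), 40 to 85 g, chamfered foot. Origin at the centre of its underside, z up along the tube. Starts upright in any one of the rack's three holes, its top 85 mm above the rack's top.
- short_tube_a: A short tube, 22 mm diameter, 100 mm tall, same look, upright in another rack hole, its top 55 mm above the rack's top. Origin at the centre of its underside. To be left there.
- short_tube_b: The other short tube, same as the first, in the remaining hole. Origin at the centre of its underside. To be left there.
- rack: Fixed light-wood block, 70 mm (x) by 210 mm (y) by 55 mm high, origin at the centre of its underside, z up. Three holes of 25 mm diameter in a row along its y axis, at y = -70, 0 and +70 mm, 45 mm deep (hole floor 10 mm above the table).
- meter: Roast colour meter, a fixed grey box 170 mm (x) by 250 mm (y) by 90 mm high with a flat dark display on top; origin at the centre of its underside, z up. In its top: the tube well at x 0, y +65 mm, and the read key at x 0, y -65 mm.
- well_mouth (a point): Centre of the well's mouth, in the meter's top face 90 mm above the table; axes as the meter's. The well is a plain round hole of 25 mm diameter with a 3 mm chamfer and a thin dark line around it, 50 mm deep.
- well_floor (a point): Centre of the well's floor, 40 mm above the table, straight below the mouth; axes as the meter's. The seated tube's underside rests here and its top stands 80 mm above the meter's top.
- key_top (a point): Centre of the top face of the read key, a black round mushroom head of 42 mm diameter, 12 mm thick, on a steel stem, above a dark collar. At rest it is 138 mm above the table, 48 mm above the meter's top; it moves straight down when pressed.
- read_key (a joint): Travel of the read key in m: 0 at rest (up), 0.011 half way, 0.022 fully down. Spring return: about 4 N to start it, then 0.4 N per mm (8.4 N half way, 12.8 N at the bottom); it springs back when let go.
- mug: White ceramic mug, 76 mm across, 85 mm tall, on the table beyond the rack. Origin at the centre of its underside. A bystander.
- spoon: Steel spoon, 160 mm long, lying on the table beyond the meter, roughly along y; origin near its middle, on the table. A bystander.
Things that resemble listed ones, but are neither listed nor needed, are in the scene too. What is shaped like the tall_tube but blue is not meant.

How it is judged:
By the outcome, as a careful person would: the job done as asked, in the order asked, and still so for the second after the job is handed in, while the arm keeps its last pose, push and grip.
It also fails if it takes over 58 s, if anything falls off the work surface, if the arm or the gripper's body presses on something with over 40 N, if the wrist force passes 120 N, or if a joint passes its speed limit or range.

## Robot

A 6-joint arm with a two-finger parallel gripper is mounted at the origin on the work surface. World frame = base frame: x ahead of the robot, y to its left, z up, the work surface at z = 0. Lengths are in mm, angles in rad, forces in N, time in s.
With the tool pointing down it reaches from about 350 to 975 mm from the base axis. Payload 7.1 kg.
Tool frame: the origin (TCP) lies midway between the tips of the shut fingers; the grasp point (between the pads) lies 19 mm behind it (ctrl.tcp_to_grasp is the distance from the TCP to the grasp point, in mm); z points along the fingers, y is the line along which they close (so a half turn about z gives the same grasp; the last joint's range is limited). The gripper opens to 88 mm and grips with 3 to 60 N. Pads are 20 mm wide; open, the fingers measure 115 mm over their backs; the gripper's body (75 mm by 178 mm) begins 61 mm behind the grasp point.
Start: joints at [1.286, 0.423, 1.63, -0, 1.089, -0.019], TCP at [164.144, 603.043, 222.675] pointing down, gripper open.
Joint ranges: [-3, 3], [-0.9, 2.11], [0.09, 2.58], [-1.31, 4.45], [0.11, 2.69], [-2.54, 2.54]. Speed limits (rad/s): [2.39, 2.39, 3.01, 3.14, 3.14, 3.14].

## Interface

Orientations are given as a rotation vector (axis times angle).
In Python, from workcell import get_obs, cams, ticket, boxes_of, ctrl gives the robot as it stands.
- The arm moves only by the shell command python3 -m creep 'ROWS' [OPENING]. ROWS is JSON, one flat list of numbers, 4 for each row, row after row: the shift along the world's x, y, z in m, then the turn about the world's z in rad. In form: [tx, ty, tz, spin, tx, ty, tz, spin, ...]. A call has 1 to 10 rows; each row is the pose to reach, as a shift and turn from the pose commanded when the call began; what a row does not reach only later rows make up. A row lasts 1/12 s, in which the tool goes at most 41.7 mm and 7.16 degrees, less where a joint would pass 70% of its speed; a pose out of reach is approached as far as the arm can. A call with a gripper value outside its range is refused whole. OPENING is the opening, from 0 (shut) to 1 (fully open), set as the call begins (- or left out, the last holds). The fingers move at their own pace and stop on an object; the grip force is fixed at half the most. Time passes only in rows, so rows that repeat a pose let the fingers close. It gives the time, the measured TCP pose, the force, the opening and the grip force at its end, in the units of the state.
- get_obs(): the state, without advancing time (a new reading comes with each control period).
- cams.get_image(name): name is "side" or "top" or "wrist"; returns (picture, depth): 480x640x3 uint8, red, green, blue; 480x640 float32, mm along the optical axis (not along the pixel's ray), 0 where there is no reading.
- cams.get_calibration(name): a dict with "mtx" (3x3 intrinsics, pixels), "D" ([k1, k2, p1, p2, k3] as OpenCV has them; the pictures are not rectified), "R" (3x3) and "t" (3): a world point X has camera coordinates R X + t; the wrist camera has in their place "mount" (4x4, takes a point from camera to tool coordinates, whose origin is the TCP and whose axes are the flange's). Camera axes: x right, y down, z forward; pixel columns grow to the right and rows downward; lengths in mm; the calibration is good to about 2 mm. A picture is of the moment at which its call begins: read the wrist's pose just before it. get_calibration takes no time and is no camera call.
- ticket.close_job(): hands the job in; it is judged then, once.
Trained networks look in the newest picture that a camera, given by its name, has taken for a name from the list of things; names that differ only in an ending like _2 or _b are one class to them, and where a whole thing is asked for, a point or a joint stands for the part that bears it (a point fixed in the world has none). Each returns a list of dicts, best first, with "score" (0 to 1); they miss things now and then, are a little off and sometimes report something else, mostly with a low value. They report only what shows in the picture. A call takes as long as a camera call. They do not tell look-alikes from the thing itself.
- boxes_of(camera, target): "centre" ([column, row] in pixels, amid what is visible of it).
The state is a dict: "t": time; "qpos": joint angles; "qvel": joint speeds; "joint_torque": joint torques, N m; "ee_pos": TCP position; "orientation": TCP orientation; "ft_force": force on the tool from outside, world axes, zero at the start; "moment": the same for the moment, N m; "width": finger opening in mm; "grasp_force": force on a finger pad.
Only numpy, scipy, OpenCV 4.12 (cv2) and the standard library are available. Lean on these libraries where they do the work, as an engineer would, in place of code of your own. Each camera call takes 0.05 s, during which the arm holds its last target. There are 200 camera calls.

## Working session

There is one attempt and no reset: what is moved stays moved. The work goes in short steps, Python scripts to look and compute and a shell command to move; the robot and the scene stay as the last step left them, time stands still between calls to the robot, and variables do not carry over. Pictures are saved under pics/ and viewed, at most 10 in all, crops included, and the job is handed in when it is done.

```bash
ls; mkdir -p pics
cat > h.py <<'E'
import numpy as np,cv2
from workcell import get_obs,cams,ticket,boxes_of,ctrl
from scipy.spatial.transform import Rotation as Ro
def cam(name,o=None):
    c=cams.get_calibration(name)
    K=np.array(c["mtx"],float);D=np.array(c["D"],float)
    if "mount" in c:
        o=o or get_obs();T=np.eye(4);T[:3,:3]=Ro.from_rotvec(o["orientation"]).as_matrix();T[:3,3]=o["ee_pos"]
        M=np.linalg.inv(T@np.array(c["mount"]));R,t=M[:3,:3],M[:3,3]
    else: R,t=np.array(c["R"]),np.array(c["t"]).ravel()
    return K,D,R,t
def ray(C,uv):
    K,D,R,t=C
    p=cv2.undistortPoints(np.array([[uv]],float),K,D)[0,0]
    return -R.T@t,R.T@np.array([p[0],p[1],1])
def atz(C,uv,z):
    o,d=ray(C,uv);return o+d*(z-o[2])/d[2]
def proj(C,X):
    K,D,R,t=C
    return cv2.projectPoints(np.array([X],float),cv2.Rodrigues(R)[0],t,K,D)[0][0,0]
def cloud(C,dep):
    K,D,R,t=C
    v,u=np.mgrid[:480,:640]
    p=cv2.undistortPoints(np.stack([u,v],-1).reshape(-1,1,2).astype(float),K,D).reshape(480,640,2)
    P=np.dstack([p,np.ones((480,640))])*dep[...,None]
    return (P-t)@R
E
python3 - <<'E'
from h import *
o=get_obs();print(o)
for n in("top","side"):
    im,d=cams.get_image(n);cv2.imwrite(f"pics/{n}0.png",im[...,::-1]);np.save(f"{n}0.npy",d)
    for k in("tall_tube","rack","meter","key_top"):
        print(n,k,[(np.round(b["centre"]),round(b["score"],2)) for b in boxes_of(n,k)])
E
```

```text
pics
{'t': 0.0, 'qpos': array([ 1.28596752e+00,  4.23810372e-01,  1.63069279e+00,  1.07277047e-05,
        1.08858697e+00, -1.89972553e-02]), 'qvel': array([ 0.00030263, -0.00264431, -0.00055156,  0.00165336, -0.00040577,
        0.00133935]), 'joint_torque': array([ 1.37778756e-03, -5.44634950e+01, -2.73659045e+01,  6.43278728e-02,
        2.28077034e-02, -9.29457838e-05]), 'ee_pos': array([164.00968249, 602.5222682 , 221.91962263]), 'orientation': array([-4.16315182e-01, -3.11364704e+00,  2.32270254e-03]), 'ft_force': array([-0.31860555,  0.74298388, -0.48705622]), 'moment': array([ 0.03458573, -0.0255435 , -0.02935642]), 'grasp_force': 0.0, 'width': 88.0032721782867}
top tall_tube [(array([252., 241.]), 0.56)]
top rack [(array([199., 285.]), 0.62)]
top meter [(array([392., 271.]), 0.8), (array([258., 175.]), 0.26)]
top key_top [(array([430., 276.]), 0.59)]
side tall_tube [(array([310., 295.]), 0.85), (array([358., 318.]), 0.78), (array([365., 200.]), 0.51)]
side rack [(array([369., 399.]), 0.74), (array([363., 202.]), 0.3)]
side meter [(array([367., 199.]), 0.97), (array([373., 357.]), 0.54)]
side key_top [(array([375., 154.]), 0.71)]
```

View pics/top0.png

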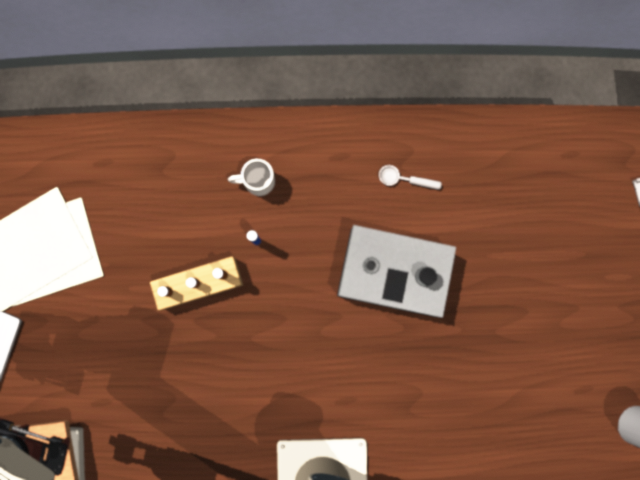

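View pics/side0.png

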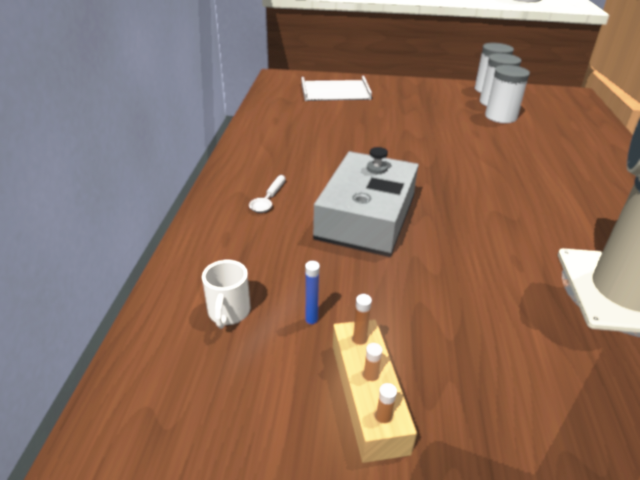

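Top view: the rack is around (197,284), with caps at (165,291), (192,283) and (218,273). The meter has its well at (371,265) and key at (428,276). The side view shows the tall tube at the rack end nearest the meter, which is top (218,273). The blue look-alike stands at top (252,237).

Run:
```python
from h import *
C=cam("top");d=np.load("top0.npy");P=cloud(C,d)
u0=lambda a,b,c,e:P[b:e,a:c].reshape(-1,3)
for n,box,zl,zh in(("meter",(325,215,470,330),82,98),("rack",(140,245,255,320),47,63)):
    q=u0(*box);q=q[(q[:,2]>zl)&(q[:,2]<zh)]
    print(n,len(q),cv2.minAreaRect(q[:,:2].astype(np.float32)),np.median(q[:,2]))
for n,uv,z in(("tall",(218.5,272.5),140),("mid",(192,283),110),("far",(164.5,291.5),110),("well",(371.5,265),90),("key",(428.5,276),138),("blue",(252,236),130)):
    print(n,atz(C,uv,z).round(1),P[int(uv[1]),int(uv[0])].round(1))
S=cam("side")
print(atz(S,(364,299),140),atz(S,(362,198),90),atz(S,(379,152),138))
c=cams.get_calibration("wrist");print(c)
```

```text
meter 6965 ((516.83056640625, -188.6802215576172), (252.16917419433594, 171.2601318359375), 76.68013763427734) 90.24934313606667
rack 2118 ((500.4743347167969, 297.6993713378906), (71.1291275024414, 211.30551147460938), 16.469444274902344) 55.144542674890374
tall [519.8 227.4 140. ] [520.8 228.1 143. ]
mid [497.8 294.2 110. ] [497.7 293.9 111.8]
far [478.9 359.3 110. ] [480.1 359.6 113.8]
well [ 532.3 -127.    90. ] [ 535.1 -131.1   38.8]
key [ 501.3 -252.6  138. ] [ 501.2 -250.8  141.2]
blue [602.9 150.7 130. ] [602.6 150.4 133.4]
[519.02538861 231.73322148 140.        ] [ 531.36684304 -123.01992173   90.        ] [ 501.39270234 -242.05619772  138.        ]
{'mtx': array([[337.98491217,   0.        , 321.25758424],
       [  0.        , 337.98491217, 235.72860175],
       [  0.        ,   0.        ,   1.        ]]), 'D': array([-0.01981849,  0.        ,  0.        ,  0.        ,  0.        ]), 'mount': array([[ 4.27545879e-04, -9.54015469e-01, -2.99757071e-01,
         8.38046099e+01],
       [ 9.99999855e-01,  3.09307607e-04,  4.41896413e-04,
        -1.16958852e-01],
       [-3.28858871e-04, -2.99757217e-01,  9.54015463e-01,
        -1.62525356e+02],
       [ 0.00000000e+00,  0.00000000e+00,  0.00000000e+00,
         1.00000000e+00]])}
```

```bash
python3 -m creep '[0.012,-0.012,0,-0.05,0.037,-0.038,0,-0.15,0.062,-0.065,0,-0.25,0.087,-0.091,0,-0.35,0.112,-0.117,0,-0.45,0.137,-0.143,0,-0.55,0.162,-0.169,0,-0.65,0.187,-0.196,0,-0.75,0.212,-0.222,0,-0.85,0.237,-0.248,0,-0.95]' 1; python3 -m creep '[0.025,-0.026,0,-0.06,0.050,-0.052,0,-0.068,0.075,-0.078,0,-0.068,0.100,-0.105,0,-0.068,0.119,-0.125,0,-0.068,0.119,-0.125,0,-0.068,0.119,-0.125,0,-0.068]'
python3 - <<'E'
from h import *
o=get_obs();print(o["t"],o["ee_pos"],o["orientation"])
C=cam("wrist",o);im,d=cams.get_image("wrist");cv2.imwrite("pics/w1.png",im[...,::-1]);np.save("w1.npy",d)
P=cloud(C,d);m=(P[...,2]>128)&(P[...,2]<152)&(np.hypot(P[...,0]-520,P[...,1]-229)<35)
q=P[m];print(len(q),np.median(q,0))
t=q[q[:,2]>np.percentile(q[:,2],50)-3];print(cv2.minEnclosingCircle(t[:,:2].astype(np.float32)),proj(C,(520,229.5,140)))
E
```

```text
t: 1.33
ee_pos: [402.2, 353.7, 222.9]
orientation: [1.801, 2.574, 0.001]
ft_force: [0.1, 0.1, -0.2]
width: 87.8
grasp_force: 0.0
t: 1.92
ee_pos: [520.8, 229.0, 222.6]
orientation: [-1.884, -2.513, -0.0]
ft_force: [0.1, 0.8, 0.5]
width: 87.4
grasp_force: 0.0
1.9167 [520.83869244 229.04168242 222.60274362] [-1.88443841e+00 -2.51342008e+00 -8.73002714e-05]
692 [517.54655944 233.29375124 140.17030762]
((517.8055419921875, 231.80931091308594), 10.921100616455078) [321.51393303 242.70989676]
```

View pics/w1.png

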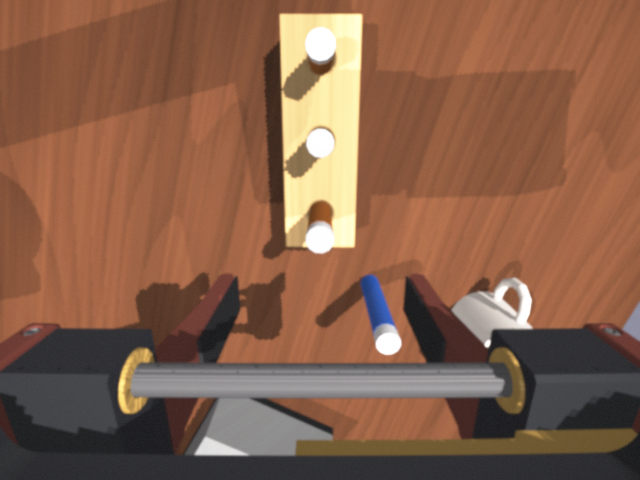

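```bash
python3 -m creep '[-0.001,0.001,-0.015,0,-0.002,0.002,-0.045,0,-0.002,0.002,-0.08,0,-0.002,0.002,-0.11,0,-0.002,0.002,-0.13,0,-0.002,0.002,-0.138,0,-0.002,0.002,-0.138,0,-0.002,0.002,-0.138,0]' 1; python3 -m creep '[0,0,0,0,0,0,0,0,0,0,0,0,0,0,0,0,0,0,0,0,0,0,0,0,0,0,0,0,0,0,0,0]' 0
```

```text
t: 2.63
ee_pos: [517.9, 232.9, 85.2]
orientation: [-1.879, -2.517, -0.0]
ft_force: [1.1, -0.7, 0.6]
width: 87.8
grasp_force: 0.0
t: 3.3
ee_pos: [518.2, 232.0, 84.7]
orientation: [1.881, 2.516, 0.0]
ft_force: [0.2, 0.3, 0.4]
width: 38.2
grasp_force: 0.0
```

```bash
python3 -m creep '[0,0,0,0,0,0,0,0,0,0,0,0,0,0,0,0,0,0,0,0,0,0,0,0,0,0,0,0]' 0; python3 -m creep '[0,0,0.004,0,0,0,0.012,0,0,0,0.024,0,0,0,0.036,0,0,0,0.050,0,0,0,0.070,0,0,0,0.095,0,0,0,0.12,0,0,0,0.130,0,0,0,0.130,0]'
```

```text
t: 3.88
ee_pos: [518.1, 232.0, 84.6]
orientation: [-1.881, -2.516, 0.0]
ft_force: [0.3, -0.0, -0.6]
width: 21.3
grasp_force: 30.0
t: 4.72
ee_pos: [519.9, 232.8, 218.4]
orientation: [1.879, 2.514, 0.009]
ft_force: [-0.1, 0.3, 0.3]
width: 21.3
grasp_force: 30.0
```

```bash
python3 -m creep '[0,-0.010,0,-0.01,0.001,-0.030,0,-0.04,0.002,-0.062,0,-0.09,0.004,-0.098,0,-0.15,0.005,-0.134,0,-0.20,0.006,-0.170,0,-0.26,0.008,-0.206,0,-0.32,0.009,-0.242,0,-0.38,0.011,-0.278,0,-0.43,0.012,-0.308,0,-0.48]'; python3 -m creep '[0,-0.023,0,-0.03,0.001,-0.039,0,-0.04,0.001,-0.047,0,-0.04,0.001,-0.049,-0.008,-0.04,0.001,-0.049,-0.020,-0.04,0.001,-0.049,-0.020,-0.04,0.001,-0.049,-0.02,-0.04,0.001,-0.049,-0.02,-0.04]'
python3 - <<'E'
from h import *
o=get_obs();print(o["t"],o["ee_pos"],o["orientation"],o["ft_force"])
C=cam("wrist",o);im,d=cams.get_image("wrist");cv2.imwrite("pics/w2.png",im[...,::-1]);np.save("w2.npy",d)
im,d=cams.get_image("side");S=cam("side")
a=proj(S,(531.8,-125.4,90));print(a,proj(C,(531.8,-125.4,90)),proj(C,o["ee_pos"]-np.array([0,0,74.6])))
u,v=int(a[0]),int(a[1]);cv2.imwrite("pics/s2.png",cv2.resize(im[v-100:v+50,u-100:u+100,::-1],None,fx=4,fy=4,interpolation=cv2.INTER_CUBIC))
E
```

```text
t: 5.55
ee_pos: [528.5, -78.6, 212.9]
orientation: [-2.427, -1.991, 0.004]
ft_force: [0.5, -0.2, -0.7]
width: 21.4
grasp_force: 30.0
t: 6.22
ee_pos: [530.9, -124.2, 194.4]
orientation: [-2.463, -1.949, 0.001]
ft_force: [0.2, -0.3, -0.0]
width: 21.6
grasp_force: 30.0
6.2167 [ 530.92763974 -124.20435172  194.36181156] [-2.46293663e+00 -1.94905159e+00  7.97836311e-04] [ 0.22205721 -0.32551508 -0.00046909]
[361.83507658 197.37559227] [323.9537203 235.5815263] [322.69116466 246.34215768]
```

View pics/w2.png

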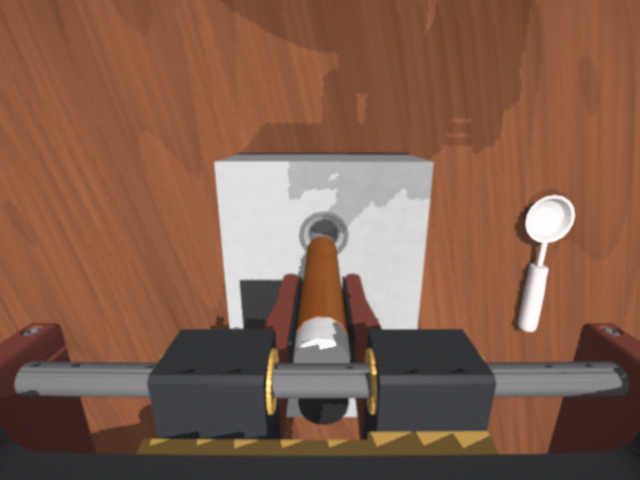

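View pics/s2.png

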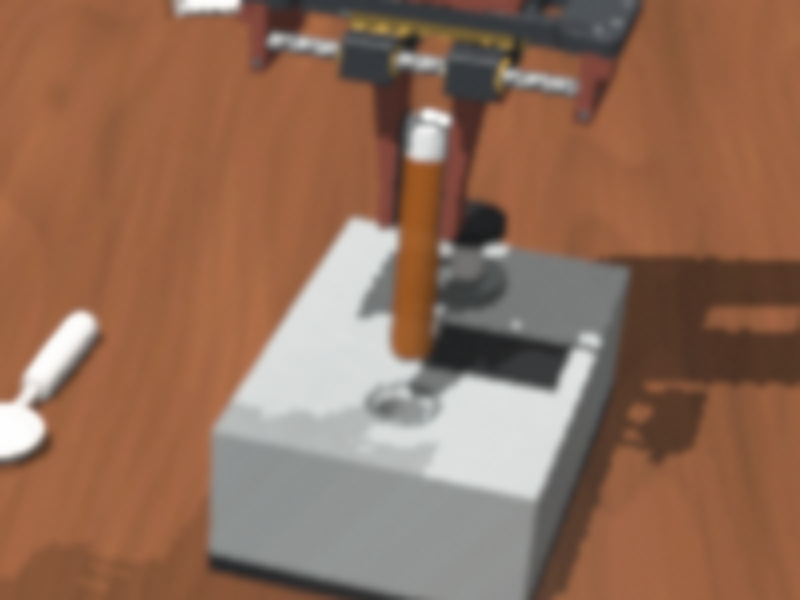

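The wrist view shows the well ring at (324,235), where I predicted it, and the tube foot at about (322,246). The foot is within 1–2 mm of the axis. In the side view the tube hangs straight above the well. Next I correct by about 1.5 mm and lower carefully.

```bash
python3 -m creep '[0.001,-0.001,0,0,0.0015,-0.0012,-0.006,0,0.0015,-0.0012,-0.016,0,0.0015,-0.0012,-0.024,0,0.0015,-0.0012,-0.029,0,0.0015,-0.0012,-0.032,0,0.0015,-0.0012,-0.035,0,0.0015,-0.0012,-0.038,0,0.0015,-0.0012,-0.038,0,0.0015,-0.0012,-0.038,0]'
python3 - <<'E'
from h import *
o=get_obs();print(o["ee_pos"],o["ft_force"],o["moment"])
C=cam("wrist",o);im,d=cams.get_image("wrist");cv2.imwrite("pics/w3.png",cv2.resize(im[150:350,220:420,::-1],None,fx=3,fy=3))
E
```

```text
t: 7.15
ee_pos: [532.5, -125.9, 156.4]
orientation: [-2.464, -1.948, 0.0]
ft_force: [-0.7, 1.9, -1.4]
width: 21.1
grasp_force: 30.0
[ 532.4921983  -125.89257303  156.44669771] [-0.66513856  1.8899916  -1.38674321] [ 0.43324499  0.02392869 -0.01527128]
```

View pics/w3.png

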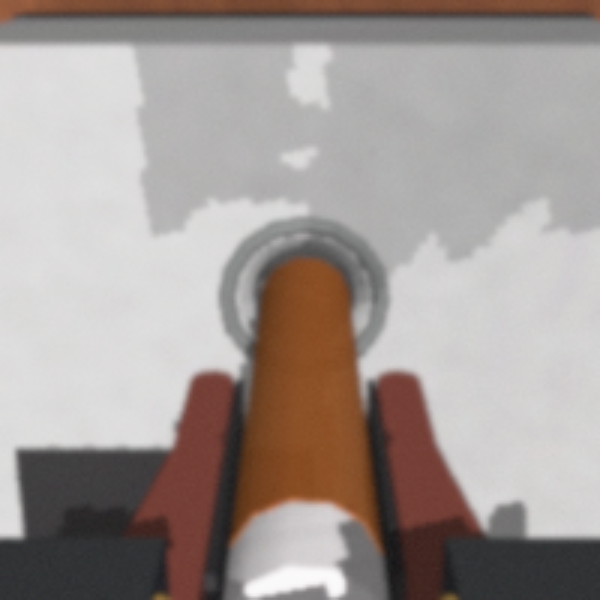

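The crop shows the foot inside the well mouth, about 1 mm too far toward -y, which agrees with the force reading. I shift +y 1 mm and go down.

```bash
python3 -m creep '[0,0.001,0,0,0,0.001,-0.004,0,0,0.001,-0.010,0,0,0.001,-0.016,0,0,0.001,-0.022,0,0,0.001,-0.028,0,0,0.001,-0.034,0,0,0.001,-0.037,0,0,0.001,-0.038,0,0,0.001,-0.038,0]'
```

```text
t: 8.03
ee_pos: [532.5, -125.1, 118.3]
orientation: [-2.464, -1.948, 0.001]
ft_force: [-0.4, -0.4, -0.6]
width: 21.2
grasp_force: 30.0
```

Free sliding. Slowly down to the floor.

```bash
python3 -m creep '[0,0,-0.001,0,0,0,-0.002,0,0,0,-0.003,0,0,0,-0.0035,0,0,0,-0.0035,0,0,0,-0.0035,0]'; python3 -m creep '[0,0,-0.0005,0,0,0,-0.0005,0,0,0,-0.0005,0]'
```

```text
t: 8.53
ee_pos: [532.7, -125.2, 115.2]
orientation: [2.465, 1.948, 0.0]
ft_force: [-0.5, 0.4, -1.3]
width: 21.8
grasp_force: 30.0
t: 8.78
ee_pos: [532.7, -125.1, 114.7]
orientation: [2.465, 1.948, 0.0]
ft_force: [0.2, -0.6, -0.6]
width: 21.4
grasp_force: 30.0
```

```bash
python3 -m creep '[0,0,-0.0005,0,0,0,-0.0005,0,0,0,-0.001,0,0,0,-0.001,0,0,0,-0.001,0]';python3 -m creep '[0,0,-0.0005,0,0,0,-0.0005,0,0,0,-0.0005,0]'
```

```text
t: 9.2
ee_pos: [532.8, -125.2, 114.5]
orientation: [2.464, 1.948, 0.0]
ft_force: [-2.3, 0.4, 9.7]
width: 21.5
grasp_force: 30.0
t: 9.45
ee_pos: [532.9, -125.2, 114.5]
orientation: [2.464, 1.948, 0.001]
ft_force: [-3.6, 1.0, 14.5]
width: 21.5
grasp_force: 30.0
```

Seated on the floor at the expected height. Release and rise.

```bash
python3 -m creep '[0,0,0.001,0,0,0,0.001,0]'; python3 -m creep '[0,0,0,0,0,0,0,0,0,0,0,0,0,0,0,0,0,0,0,0,0,0,0,0,0,0,0,0]' 0.8; python3 -m creep '[0,0,0.01,0,0,0,0.03,0,0,0,0.06,0,0,0,0.09,0,0,0,0.115,0,0,0,0.12,0,0,0,0.12,0,0,0,0.12,0]'
python3 - <<'E'
from h import *
o=get_obs();print(o["ee_pos"],o["t"])
C=cam("wrist",o);im,d=cams.get_image("wrist");cv2.imwrite("pics/w4.png",im[...,::-1])
P=cloud(C,d);m=(P[...,2]>150)&(P[...,2]<185)&(np.hypot(P[...,0]-532,P[...,1]+125)<35)
print(m.sum(),np.median(P[m],0))
print([(b["centre"],b["score"]) for b in boxes_of("wrist","tall_tube")],proj(C,(532,-125,105)))
E
```

```text
t: 9.62
ee_pos: [532.9, -125.2, 114.6]
orientation: [2.464, 1.948, 0.001]
ft_force: [-0.6, 0.9, 6.5]
width: 21.4
grasp_force: 30.0
t: 10.2
ee_pos: [532.6, -125.2, 114.1]
orientation: [-2.465, -1.948, 0.0]
ft_force: [-0.9, 0.9, 0.0]
width: 64.7
grasp_force: 0.0
t: 10.87
ee_pos: [532.2, -125.1, 234.0]
orientation: [-2.465, -1.948, 0.0]
ft_force: [-1.2, -0.5, -0.3]
width: 70.3
grasp_force: 0.0
[ 532.24743964 -125.07412639  233.98464921] 10.8667
876 [ 532.60223998 -123.1464057   170.04405755]
[([326.5, 237.5], 0.62)] [322.12533408 226.29700543]
```

View pics/w4.png

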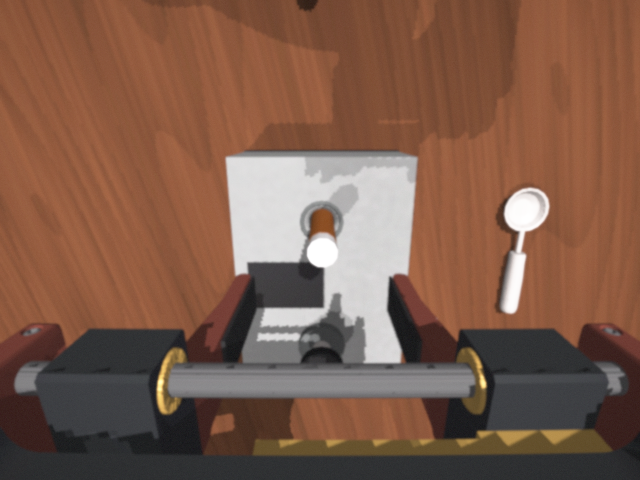

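The tube stands in the well with its cap at (322,250) and its top measured at 170 mm, so it is seated. Now I shut the fingers and go above the key.

```bash
python3 -m creep '[-0.002,-0.01,0,0,-0.009,-0.038,0,0,-0.017,-0.072,0,0,-0.024,-0.100,0,0,-0.029,-0.122,0,0,-0.030,-0.1265,0,0,-0.030,-0.1265,0,0,-0.030,-0.1265,0,0,-0.030,-0.1265,0,0,-0.030,-0.1265,0,0]' 0; python3 -m creep '[0,0,-0.015,0,0,0,-0.04,0,0,0,-0.06,0,0,0,-0.075,0,0,0,-0.084,0,0,0,-0.087,0,0,0,-0.087,0,0,0,-0.087,0,0,0,-0.087,0]'
python3 - <<'E'
from h import *
o=get_obs();print(o["ee_pos"],o["t"],o["width"])
im,d=cams.get_image("side");S=cam("side")
a=proj(S,(501.9,-251.9,138));print(a,proj(S,o["ee_pos"]))
u,v=int(a[0]),int(a[1]);cv2.imwrite("pics/s5.png",cv2.resize(im[v-50:v+100,u-100:u+100,::-1],None,fx=4,fy=4,interpolation=cv2.INTER_CUBIC))
E
```

```text
t: 11.8
ee_pos: [502.8, -250.6, 233.9]
orientation: [-2.463, -1.949, 0.0]
ft_force: [-0.2, 0.1, 0.4]
width: 7.0
grasp_force: 0.0
t: 12.55
ee_pos: [503.4, -251.8, 148.2]
orientation: [2.463, 1.948, 0.001]
ft_force: [0.3, 0.1, 0.8]
width: 0.4
grasp_force: 0.0
[ 503.3612017  -251.84468476  148.19063731] 12.55 0.394767306959221
[378.81396002 149.93962781] [378.57859416 145.78628295]
```

View pics/s5.png

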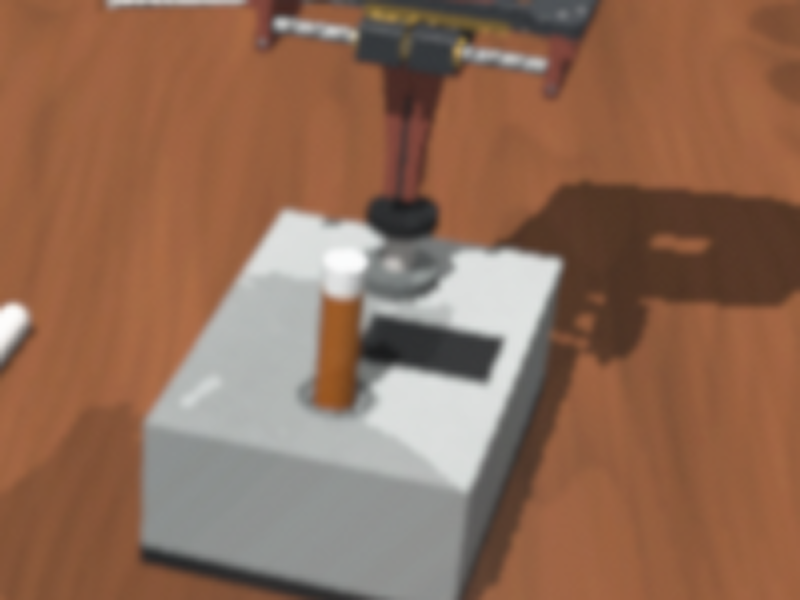

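The closed fingertips are centred over the black key head, at (403,205) in the crop, and the tube is upright in the well. Now I lower until contact.

```bash
python3 -m creep '[0,0,-0.003,0,0,0,-0.006,0,0,0,-0.0075,0,0,0,-0.0075,0,0,0,-0.0075,0]'; for i in 1 2; do python3 -m creep '[0,0,-0.0005,0,0,0,-0.001,0,0,0,-0.001,0,0,0,-0.001,0]'|egrep 'ee_pos|ft'; done; python3 -m creep '[0,0,-0.0005,0,0,0,-0.001,0,0,0,-0.001,0,0,0,-0.001,0]'|egrep 'ee_pos|ft'
```

```text
t: 13.02
ee_pos: [502.5, -251.6, 139.5]
orientation: [-2.464, -1.948, 0.0]
ft_force: [0.3, -0.4, 0.2]
width: 0.8
grasp_force: 0.0
ee_pos: [502.6, -251.7, 138.7]
ft_force: [0.1, 0.2, 0.1]
ee_pos: [502.8, -251.7, 138.0]
ft_force: [-1.3, -0.2, 4.6]
ee_pos: [502.8, -251.7, 136.8]
ft_force: [-0.6, 1.0, 3.7]
```

```bash
python3 -m creep '[0,0,-0.001,0,0,0,-0.003,0,0,0,-0.005,0,0,0,-0.007,0,0,0,-0.008,0,0,0,-0.0085,0,0,0,-0.0085,0,0,0,-0.0085,0,0,0,-0.0085,0]'
python3 - <<'E'
from h import *
z=[];f=[]
for i in range(5):
    cams.get_image("side");o=get_obs();z.append(o["ee_pos"][2]);f.append(o["ft_force"][2])
print(np.round(z,2),np.round(f,2),np.mean(z),np.mean(f))
E
```

```text
t: 14.77
ee_pos: [502.8, -251.7, 128.5]
orientation: [2.464, 1.948, 0.0]
ft_force: [-1.1, 1.0, 8.2]
width: 0.3
grasp_force: 3.8
[128.46 128.49 128.51 128.47 128.49] [8.   8.39 6.74 7.63 6.68] 128.48352190810866 7.488663971447936
```

```bash
python3 -m creep '[0,0,-0.0007,0,0,0,-0.0014,0,0,0,-0.0014,0,0,0,-0.0014,0]'
python3 - <<'E'
from h import *
z=[];f=[]
for i in range(8):
    im,d=cams.get_image("side");o=get_obs();z.append(o["ee_pos"][2]);f.append(o["ft_force"][2])
print(np.mean(z),np.mean(f))
E
```

```text
t: 15.35
ee_pos: [502.8, -251.7, 127.1]
orientation: [2.464, 1.948, 0.0]
ft_force: [-1.5, 0.7, 7.9]
width: 0.3
grasp_force: 4.1
127.14639328191748 7.97859080468616
```

Travel is about 11 mm: z is 127.1 and the force is near 8.4 N. Hold for more than 3 s and check.

```bash
for i in 1 2 3 4 5; do python3 -m creep '[0,0,0,0,0,0,0,0,0,0,0,0,0,0,0,0,0,0,0,0,0,0,0,0,0,0,0,0,0,0,0,0,0,0,0,0,0,0,0,0]'|egrep '^t|ee_pos|ft'; done
python3 - <<'E'
from h import *
im,d=cams.get_image("top");P=cloud(cam("top"),d)
S,_=cams.get_image("side");cv2.imwrite("pics/s6.png",S[...,::-1])
E
```

```text
t: 16.58
ee_pos: [502.8, -251.8, 127.1]
ft_force: [-1.8, 0.9, 9.0]
t: 17.42
ee_pos: [502.8, -251.7, 127.1]
ft_force: [-1.0, 0.3, 7.7]
t: 18.25
ee_pos: [502.8, -251.7, 127.2]
ft_force: [-1.4, 0.7, 8.5]
t: 19.08
ee_pos: [502.8, -251.7, 127.2]
ft_force: [-3.1, 1.2, 7.7]
t: 19.92
ee_pos: [502.8, -251.8, 127.2]
ft_force: [-0.9, 0.7, 8.2]
```

View pics/s6.png

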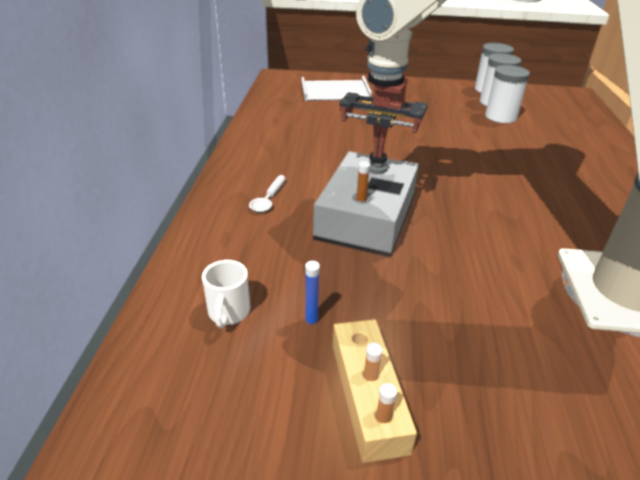

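The tube is in the well at (363,180) and the fingers are on the key at (378,158). The mug, spoon, blue tube and both short tubes have not moved. I'm handing in.

```bash
python3 -c "
from workcell import ticket
print(ticket.close_job())"
```

```text
the job is handed in; nothing more can be done
None
```

The tall tube is seated in the meter's well and released. The read key was held about 11 mm down (half way) for over four seconds, and I handed the job in at about 20 s with the fingers still holding it there.

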